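# Index the armrest bracket one hole

## Robot

A 7-joint arm with a two-finger parallel gripper is mounted at the origin on the work surface. World frame = base frame: x ahead of the robot, y to its left, z up, the work surface at z = 0. Lengths are in m, angles in rad, forces in N, time in s.
With the tool pointing down it reaches from about 0.35 to 0.9 m from the base axis. Payload 8.1 kg.
Tool frame: the origin (TCP) lies at the very end of the fingers, on their centre line; the grasp point (between the pads) lies 19 mm behind it; z points along the fingers, y is the line along which they close (so a half turn about z gives the same grasp; the last joint's range is limited). The gripper opens to 92 mm and grips with 3 to 60 N. Pads are 19 mm wide; open, the fingers measure 130 mm over their backs; the gripper's body (75 mm by 190 mm) begins 47 mm behind the grasp point.
Start: joints at [1.172, 0.434, 0.025, 1.573, -0.012, 1.134, -0.075], TCP at [0.182, -0.598, 0.227] pointing down, gripper open.
Joint ranges: [-2.62, 2.62], [-0.44, 2.09], [-1.27, 1.32], [0.08, 2.57], [-1.32, 4.46], [0.12, 2], [-2.74, 2.74]. Speed limits (rad/s): [2.22, 2.22, 3.01, 3.01, 3.14, 3.14, 3.14].

## Interface

Orientations are given as a rotation vector (axis times angle).
In Python, from cell import readout, cams, job gives the robot as it stands.
- The arm moves only by the tool drive_tool, never from a script. Its argument "commands" is a list of rows, each a list of 3 entries, a list of its own where there are three numbers: the turn, a rotation vector about the tool's x, y, z in rad, then the shift along the tool's x, y, z in cm, then the gripper's target within -1 to 1 (fully open at 1, half-way at 0, shut at -1). A call has 1 to 20 rows; each row is the pose to reach, as a shift and turn from the pose commanded when the call began, along the tool's axes at that moment; what a row does not reach only later rows make up. A row lasts 1/12 s, in which the tool goes at most 41.7 mm and 7.16 degrees, less where a joint would pass 70% of its speed; a pose out of reach is approached as far as the arm can. A call with a gripper value outside its range is refused whole. The fingers move at their own pace and stop on an object; "newtons" is the grip in N (left out, the last holds). Time passes only in rows, so rows that repeat a pose let the fingers close. It gives the time, the measured TCP pose, the force, the opening and the grip force at its end, in the units of the state.
- readout.observe(): the state, without advancing time (a new reading comes with each control period).
- cams.get_image(name): name is "scene" or "top"; returns the picture (400x640x3 uint8, blue, green, red); there is no depth.
- cams.camera_info(name): a dict with "camera_matrix" (3x3 intrinsics, pixels), "R" (3x3) and "t" (3): a world point X has camera coordinates R X + t. Camera axes: x right, y down, z forward; pixel columns grow to the right and rows downward; lengths in m; the calibration is good to about 2 mm. A picture is of the moment at which its call begins. camera_info takes no time and is no camera call.
- job.sign_off(): hands the job in; it is judged then, once.
The state is a dict: "clock": time; "joints": joint angles; "dq": joint speeds; "joint_efforts": joint torques, N m; "position": TCP position; "ee_rot": TCP orientation; "force": force on the tool from outside, world axes, zero at the start; "ft_torque": the same for the moment, N m; "width": opening from 0.0 (shut) to 1.0 (fully open); "gripper_force": force on a finger pad.
Only numpy, scipy, OpenCV 4.12 (cv2) and the standard library are available. Lean on these libraries where they do the work, as an engineer would, in place of code of your own. Each camera call takes 0.05 s, during which the arm holds its last target. There are 200 camera calls.

## Task

An armrest hinge stands on the repair bench, locked by a spring pin. Hook the fingertips under its orange pull ring, without gripping it, gently lift the pin out of its hole, swing the armrest one hole towards the green stop and no further, and let the pin drop fully home in that hole. Leave the other things on the bench where they are.

Things in the scene. Friction and masses are not known exactly. Their poses are not given: they have to be found in the camera images.
- bracket: fixed grey armrest hinge base on a dark steel foot plate (270 x 360 mm, 12 mm thick). Origin at table height on the vertical swing axis; its x axis points away from the armrest: the arm reaches from the swing axis towards -x at the start
- pivot (a point): point on the swing axis, 50 mm above the table, level with the top of the grey sector: an arc from 138 to 200 mm about the axis with five 16 mm square holes at 170 mm, spaced 0.30 rad (51 mm) apart, each with a short white tick. At the start the pin sits in the middle hole
- armrest (a joint): swing of the steel arm, rad: 0 at the start hole (arm along the bracket's -x), positive towards the bracket's +y, negative towards -y; holes at -0.60, -0.30, 0, 0.30, 0.60; stops at -0.68 and 0.68. It turns with light friction (about 1 N at the ring) and stays where it is left. The arm is 44 mm wide, its top 68 mm above the table
- pin (a joint): lift of the spring pin, m: 0 fully home, 0.025 at its upper stop. The 12 mm pin reaches 12 mm into the hole, so it is clear above 0.012. Pulling it takes 6 N at 0, 10 N at the stop. Let go between holes, its round end rides on the sector at 0.012 and it drops in by itself when the arm is pushed over a hole
- ring (a point): centre of the orange pull ring on top of the pin, upright, its plane across the arm: bar 8 mm thick, opening 60 mm, outside 76 mm. Centre 145 mm above the table when the pin is home, 170 mm from the swing axis. Axes: x level along the arm towards the swing axis (square through the ring; it is open from both sides), y level across the arm, z up. It rises with the pin, turns with the arm, does not tilt
- barrel (a point): middle of the top of the barrel that guides the pin, right below the ring, 104 mm above the table, 28 mm across, fixed on the arm; a 20 mm brass collar of the pin stands on it, to 111 mm
- armrest_end (a point): middle of the upper edge of the free end of the wooden armrest (105 x 62 x 24 mm, top 83 mm above the table), 305 mm from the swing axis
- stop_green: green post, 26 mm across, 34 mm tall, standing at one end of the sector, 170 mm from the swing axis; origin at its foot, 50 mm above the table. The arm must go one hole towards this one
- stop_red: red post of the same size at the other end of the sector
- mug: white ceramic mug, 76 mm across, 90 mm tall, loose; a bystander, origin at the centre of its underside
- jar: glass jar with a brass lid, 64 mm across, 85 mm tall, loose; a bystander, origin at the centre of its underside
- finial: turned dark wooden furniture finial, 48 mm across, 70 mm tall, loose; a bystander, origin at the centre of its underside
- screwdriver: screwdriver lying on the table, loose; a bystander
- tin: red tin with a black lid, 90 x 120 x 69 mm, loose; a bystander, origin at the centre of its underside
- bowl: blue ceramic bowl, 130 mm across, 55 mm tall, loose; a bystander, origin at the centre of its underside
- glue: white glue bottle with orange cap, 56 mm across, 150 mm tall, loose; a bystander, origin at the centre of its underside

How it is judged:
By the outcome, as a careful person would: the job done as asked, in the order asked, and still so for the second after the job is handed in, with the robot touching nothing.
It also fails if it takes over 61 s, if anything falls off the work surface, if the arm or the gripper's body presses on something with over 40 N, if the wrist force passes 120 N, or if a joint passes its speed limit or range.

## Working session

There is one attempt and no reset: what is moved stays moved. The work goes in short steps, Python scripts to look and compute and a tool call to move; the robot and the scene stay as the last step left them, time stands still between calls to the robot, and variables do not carry over. Pictures are saved under pics/ and viewed, at most 10 in all, crops included, and the job is handed in when it is done.

Besides the shell and the picture viewer there is one more tool, called after "Request:" as name(argument=value, ...), one argument or row to a line, values as JSON. drive_tool: Moves the arm, as the interface text tells. Its arguments: {"type":"object","properties":{"commands":{"type":"array"},"newtons":{"type":"number"}},"required":["commands"]}

```bash
mkdir -p pics; python3 - <<'E'
from cell import readout,cams
import cv2
for n in("scene","top"):
    cv2.imwrite(f"pics/{n}0.png",cams.get_image(n)); i=cams.camera_info(n); print(n,i)
print(readout.observe())
E
```

```text
scene {'camera_matrix': array([[369.78307431,   0.        , 317.4539972 ],
       [  0.        , 369.78307431, 202.7674251 ],
       [  0.        ,   0.        ,   1.        ]]), 'R': array([[ 0.34657558,  0.93802087,  0.0014853 ],
       [ 0.76242392, -0.28077371, -0.58298876],
       [-0.54643859,  0.2031821 , -0.81247886]]), 't': array([-0.19856477, -0.37361983,  1.53860965])}
top {'camera_matrix': array([[429.25029627,   0.        , 319.0567676 ],
       [  0.        , 429.25029627, 205.5966112 ],
       [  0.        ,   0.        ,   1.        ]]), 'R': array([[ 0.01029892, -0.99993506,  0.00487972],
       [-0.99137421, -0.01084814, -0.13061203],
       [ 0.13065648, -0.00349247, -0.99142155]]), 't': array([0.01627161, 0.62528033, 1.44278945])}
{'clock': 0.1, 'joints': array([ 1.17241599,  0.43515208,  0.02495506,  1.57401445, -0.01158895,
        1.13403274, -0.07507084]), 'dq': array([-0.00028115, -0.00150845, -0.00125827, -0.00242301, -0.00102218,
        0.00038373,  0.00100257]), 'joint_efforts': array([ 3.16203630e-03, -6.69131899e+01,  9.87872109e-01, -3.15147829e+01,
       -6.05272455e-02,  3.73633672e-02, -6.74642848e-06]), 'position': array([ 0.18199449, -0.59741658,  0.22602079]), 'ee_rot': array([-3.10589942e+00, -4.62680393e-01,  5.45770746e-04]), 'force': array([ 0.59238132, -0.07923199, -0.73189037]), 'ft_torque': array([-0.01081244,  0.01117232, -0.03177612]), 'gripper_force': 0.0, 'width': 0.9987408208538525}
```

View pics/scene0.png

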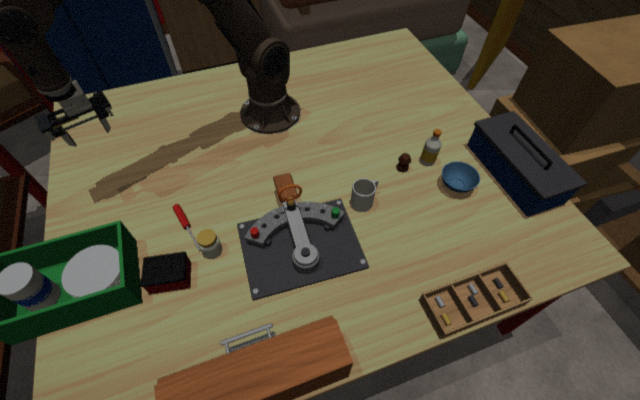

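View pics/top0.png

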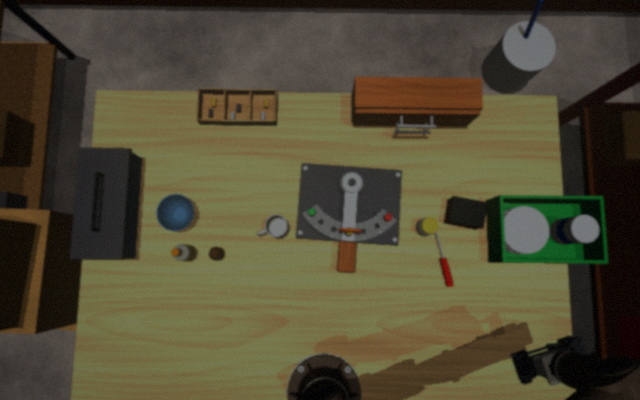

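```bash
cat > h.py <<'E'
import numpy as np,cv2
from cell import cams
def proj(n,X):
    i=cams.camera_info(n);c=i["R"]@np.array(X,float)+i["t"];p=i["camera_matrix"]@c;return p[:2]/p[2]
def ray(n,px):
    i=cams.camera_info(n);d=i["R"].T@np.linalg.solve(i["camera_matrix"],[px[0],px[1],1.]);return -i["R"].T@i["t"],d/np.linalg.norm(d)
def plane(n,px,z):
    o,d=ray(n,px);return o+d*(z-o[2])/d[2]
def tri(p,q):
    o,d=ray("scene",p);a,b=ray("top",q);s=np.linalg.lstsq(np.c_[d,-b],a-o,rcond=None)[0]
    P,Q=o+d*s[0],a+b*s[1];return (P+Q)/2,np.linalg.norm(P-Q)
def blobs(img,lo,hi,mn=8):
    m=cv2.inRange(cv2.cvtColor(img,cv2.COLOR_BGR2HSV),lo,hi);n,l,s,c=cv2.connectedComponentsWithStats(m)
    return [(c[k].round(1).tolist(),s[k].tolist()) for k in range(1,n) if s[k][4]>=mn]
E
python3 - <<'E'
from h import *
a=cv2.imread("pics/scene0.png");b=cv2.imread("pics/top0.png")
A=cv2.resize(a[165:280,230:370],None,fx=4,fy=4,interpolation=cv2.INTER_CUBIC)
B=cv2.resize(b[160:275,290:410],None,fx=4,fy=4,interpolation=cv2.INTER_CUBIC)
B=cv2.copyMakeBorder(B,0,0,0,0,0)
cv2.imwrite("pics/ca.png",np.clip(A*1.5,0,255).astype('uint8'));cv2.imwrite("pics/cb.png",np.clip(B*1.5,0,255).astype('uint8'))
for n,i in(("scene",a),("top",b)):
    print(n,"green",[x for x in blobs(i,(50,100,50),(85,255,255)) if x[1][4]<300])
    print("red",[x for x in blobs(i,(0,190,120),(4,255,255)) if x[1][4]<300])
    print("orange",[x for x in blobs(i,(7,190,100),(16,255,255)) if x[1][4]<900])
E
```

```text
scene green [([335.3, 210.3], [332, 207, 8, 8, 47])]
red [([179.8, 214.7], [173, 205, 15, 21, 116]), ([253.9, 230.4], [251, 228, 7, 6, 31])]
orange [([437.1, 131.8], [435, 130, 5, 4, 15]), ([286.8, 187.2], [279, 185, 19, 8, 37])]
top green [([311.2, 211.2], [308, 208, 7, 8, 40])]
red [([447.1, 270.7], [445, 263, 6, 18, 32])]
orange [([388.3, 85.0], [386, 79, 8, 15, 33]), ([393.0, 81.2], [391, 79, 6, 5, 9]), ([416.8, 81.2], [414, 79, 6, 5, 15]), ([423.0, 81.5], [421, 79, 6, 6, 15]), ([430.9, 81.1], [427, 79, 8, 5, 11]), ([441.0, 81.9], [435, 79, 14, 7, 34]), ([461.2, 81.5], [458, 80, 8, 4, 11]), ([424.1, 97.6], [385, 84, 87, 23, 501]), ([366.4, 90.0], [364, 87, 6, 6, 12]), ([413.5, 90.3], [411, 87, 6, 8, 21]), ([378.9, 92.2], [375, 89, 9, 8, 33]), ([447.6, 91.7], [445, 89, 6, 5, 12]), ([466.0, 90.0], [462, 88, 8, 4, 15]), ([457.4, 92.0], [452, 90, 11, 5, 21]), ([371.7, 98.1], [370, 95, 5, 9, 17]), ([364.0, 97.9], [362, 96, 6, 5, 9]), ([469.8, 101.2], [465, 97, 11, 10, 24]), ([374.9, 102.9], [372, 101, 7, 5, 14]), ([387.3, 102.7], [385, 100, 5, 6, 11]), ([476.6, 103.2], [475, 101, 4, 6, 10]), ([350.2, 229.7], [347, 229, 9, 2, 13]), ([342.8, 259.1], [340, 257, 6, 5, 10]), ([345.5, 266.8], [343, 263, 7, 8, 22])]
```

View pics/ca.png

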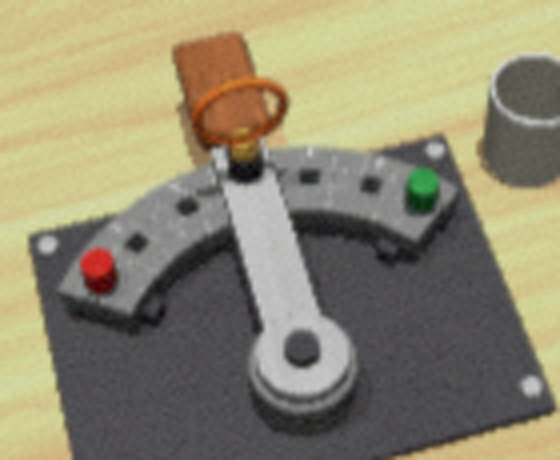

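View pics/cb.png

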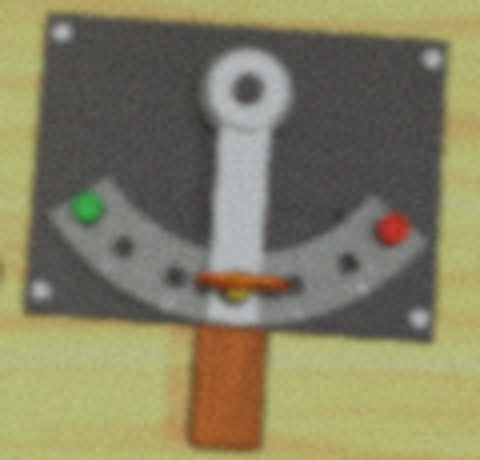

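```bash
python3 - <<'E'
from h import *
T=lambda u,v:(u/4+290-.375,v/4+160-.375)
S=lambda u,v:(u/4+230-.375,v/4+165-.375)
print("ring",tri(S(240.5,111),T(243,281)), plane("top",T(243,281),.145))
for z in(.05,.07,.085): print("hub",z,plane("top",T(247,90),z))
print("hubtri",tri(S(302,348),T(247,90)))
g,r=tri(S(424,180),T(89,207)),tri(S(99,262),T(393,229));print(g,r)
for t,n in((T(89,207),"g"),(T(393,229),"r")):print(n,plane("top",t,.084))
print("scene g",plane("scene",S(424,180),.084),"r",plane("scene",S(99,262),.084))
for p in((62,33),(432,58),(419,318),(40,289)):print("bolt",plane("top",T(*p),.014))
print("end",plane("top",T(226,450),.083))
for p in ((123,247),(176,277),(295,285),(348,263)): print("hole",plane("top",T(*p),.05))
E
```

```text
ring (array([ 0.53446013, -0.07601461,  0.14821929]), np.float64(0.002402722035505654)) [ 0.53435318 -0.07741404  0.145     ]
hub 0.05 [ 0.70705427 -0.08808211  0.05      ]
hub 0.07 [ 0.70328075 -0.08649286  0.07      ]
hub 0.085 [ 0.70045061 -0.08530092  0.085     ]
hubtri (array([ 0.7022976 , -0.08612569,  0.07513974]), np.float64(8.673253414618816e-05))
(array([0.60020068, 0.04842509, 0.08402974]), np.float64(0.0032372711573959954)) (array([ 0.58425287, -0.20715915,  0.08201114]), np.float64(0.001616002293461442))
g [0.59961859 0.0469139  0.084     ]
r [ 0.58385345 -0.20762447  0.084     ]
scene g [0.6007024  0.04997034 0.084     ] r [ 0.58579583 -0.20643802  0.084     ]
bolt [0.7635511  0.07381476 0.014     ]
bolt [ 0.74460913 -0.25552035  0.014     ]
bolt [ 0.5135785  -0.24103127  0.014     ]
bolt [0.53535682 0.08969706 0.014     ]
end [ 0.39963751 -0.06831198  0.083     ]
hole [0.56952352 0.01787531 0.05      ]
hole [ 0.5443274  -0.02758134  0.05      ]
hole [ 0.53857926 -0.1291016   0.05      ]
hole [ 0.55787302 -0.17445676  0.05      ]
```

```bash
cat >> h.py <<'E'
from scipy.spatial.transform import Rotation as Ro
PIV=np.array([.7032,-.0862]);YAW=-.0565
def ringpos(q,lift=0):
    a=-YAW+q;return np.array([PIV[0]-.17*np.cos(a),PIV[1]+.17*np.sin(a),.145+lift])
def orient(th,q):
    f=YAW-q;d=np.array([np.cos(f),np.sin(f),0]);y=np.array([np.sin(f),-np.cos(f),0])
    z=np.cos(th)*d-np.array([0,0,np.sin(th)]);return np.c_[np.cross(y,z),y,z],d
def pose(th,q,ax,up,lift=0,side=0):
    R,d=orient(th,q);return ringpos(q,lift)+ax*d+np.array([0,0,up])-side*R[:,1],R
def rel(p0,rv0,p1,R1):
    R0=Ro.from_rotvec(rv0);return (R0.inv()*Ro.from_matrix(R1)).as_rotvec().round(3).tolist(),(R0.inv().apply(p1-p0)*100).round(2).tolist()
E
python3 - <<'E'
from h import *
from cell import readout
s=readout.observe();p=s["position"];r=s["ee_rot"];t=np.pi/4
print(ringpos(0),ringpos(.3))
print(rel(p,r,np.array([.40,-.07,.38]),orient(t,0)[0]))
E
```

```text
[ 0.53347127 -0.07660011  0.145     ] [ 0.54388891 -0.0268706   0.145     ]
([-0.14, 0.777, 0.333], [36.22, -44.12, -15.34])
```

Request:
drive_tool(
  commands=[
    [[0,0,0],[5,-6,-12],-1],
    [[0,0,0],[5,-6,-15],-1],
    [[0,0,0],[36.2,-44.1,-15.3],-1],
    [[0,0,0],[36.2,-44.1,-15.3],-1],
    [[0,0,0],[36.2,-44.1,-15.3],-1],
    [[0,0,0],[36.2,-44.1,-15.3],-1],
    [[0,0,0],[36.2,-44.1,-15.3],-1],
    [[-0.14,0.777,0.333],[36.2,-44.1,-15.3],-1],
    [[-0.14,0.777,0.333],[36.2,-44.1,-15.3],-1],
    [[-0.14,0.777,0.333],[36.2,-44.1,-15.3],-1],
    [[-0.14,0.777,0.333],[36.2,-44.1,-15.3],-1],
    [[-0.14,0.777,0.333],[36.2,-44.1,-15.3],-1],
    [[-0.14,0.777,0.333],[36.2,-44.1,-15.3],-1],
    [[-0.14,0.777,0.333],[36.2,-44.1,-15.3],-1],
    [[-0.14,0.777,0.333],[36.2,-44.1,-15.3],-1],
    [[-0.14,0.777,0.333],[36.2,-44.1,-15.3],-1],
    [[-0.14,0.777,0.333],[36.2,-44.1,-15.3],-1],
    [[-0.14,0.777,0.333],[36.2,-44.1,-15.3],-1],
    [[-0.14,0.777,0.333],[36.2,-44.1,-15.3],-1],
    [[-0.14,0.777,0.333],[36.2,-44.1,-15.3],-1],
  ],
)

```text
clock: 1.77
position: [0.413, -0.0772, 0.3744]
ee_rot: [2.887, -0.08, 1.185]
force: [0.5, -0.3, 0.0]
width: 0.008
gripper_force: 0.0
```

```bash
python3 - <<'E'
from h import *
from cell import readout
s=readout.observe();p=s["position"];r=s["ee_rot"]
print(s["clock"],p,s["joints"].round(3),s["dq"].round(2),s["force"],s["ft_torque"],s["width"])
print(Ro.from_rotvec(r).as_matrix().round(3)); print(orient(np.pi/4,0)[0].round(3))
for a,u in((-.05,.05),(-.02,.0)):print(rel(p,r,*pose(np.pi/4,0,a,u)))
E
```

```text
1.7667 [ 0.41300117 -0.07718803  0.37441304] [ 0.543 -0.438 -0.254  2.333 -0.54   0.518 -0.983] [ 0.02  0.    0.   -0.    0.   -0.   -0.01] [ 0.49918088 -0.32288591  0.04818782] [ 0.06564244  0.81420239 -0.0164253 ] 0.007775260698638321
[[ 0.71  -0.055  0.702]
 [-0.04  -0.998 -0.038]
 [ 0.703 -0.001 -0.712]]
[[ 0.706 -0.056  0.706]
 [-0.04  -0.998 -0.04 ]
 [ 0.707  0.    -0.707]]
([-0.002, 0.006, 0.0], [-7.61, -0.71, 17.7])
([-0.002, 0.006, 0.0], [-8.99, -0.69, 23.37])
```

Request:
drive_tool(
  commands=[
    [[-0.002,0.006,0],[-7.6,-0.7,17.7],-1],
    [[-0.002,0.006,0],[-7.6,-0.7,17.7],-1],
    [[-0.002,0.006,0],[-7.6,-0.7,17.7],-1],
    [[-0.002,0.006,0],[-7.6,-0.7,17.7],-1],
    [[-0.002,0.006,0],[-7.6,-0.7,17.7],-1],
    [[-0.002,0.006,0],[-7.6,-0.7,17.7],-1],
    [[-0.002,0.006,0],[-7.6,-0.7,17.7],-1],
    [[-0.002,0.006,0],[-7.6,-0.7,17.7],-1],
  ],
)

```text
clock: 2.43
position: [0.4793, -0.0766, 0.244]
ee_rot: [2.918, -0.08, 1.117]
force: [-0.5, -0.5, 0.3]
width: 0.004
gripper_force: 0.0
```

```bash
cat > st.py <<'E'
from h import *
from cell import readout
def st(img=None):
    s=readout.observe();p=s["position"];r=s["ee_rot"]
    print(s["clock"],p.round(4),s["joints"].round(3),s["force"].round(2),s["ft_torque"].round(2))
    print("Rerr",(Ro.from_rotvec(r).inv()*Ro.from_matrix(orient(np.pi/4,0)[0])).as_rotvec().round(3))
    if img:
        a=cams.get_image("scene")[150:250,230:380];b=cams.get_image("top")[160:275,290:440]
        I=np.vstack([cv2.resize(a,(600,400),interpolation=2)[120:400],cv2.resize(b,(600,460),interpolation=2)[140:460]])
        cv2.imwrite(img,cv2.convertScaleAbs(I,alpha=1.6))
    return p,r
E
python3 - <<'E'
from st import *
p,r=st("pics/pre.png")
print("exp",pose(np.pi/4,0,-.05,.05)[0])
print(rel(p,r,*pose(np.pi/4,0,.003,-.003)))
E
```

```text
2.4333 [ 0.4793 -0.0766  0.244 ] [ 1.005 -0.076 -0.848  2.431 -1.318  0.118 -0.216] [-0.53 -0.48  0.28] [ 0.06  0.76 -0.01]
Rerr [-0.004  0.054 -0.   ]
exp [ 0.48355105 -0.07377661  0.195     ]
([-0.004, 0.054, -0.0], [-2.56, -0.26, 11.41])
```

View pics/pre.png

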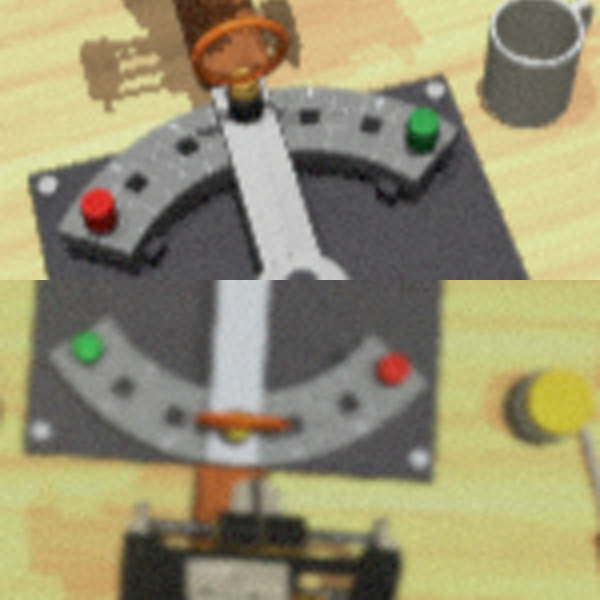

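```bash
cat > kin.py <<'E'
from h import *
import itertools
from scipy.optimize import least_squares
Q=np.array([[1.17241599,.43515208,.02495506,1.57401445,-.01158895,1.13403274,-.07507084],[.543,-.438,-.254,2.333,-.54,.518,-.983],[1.005,-.076,-.848,2.431,-1.318,.118,-.216]])
P=np.array([[.18199449,-.59741658,.22602079],[.413,-.0772,.3744],[.4793,-.0766,.244]])
V=[[-3.10589942,-.462680393,.000545],[2.887,-.08,1.185],[2.918,-.08,1.117]]
def fk(q,x,s):
    R=Ro.from_euler('z',x[0]);p=np.array([0,0,x[1]]);L={2:([x[5],0,x[2]]),4:([x[6],0,x[3]]),6:([x[7],0,x[4]])}
    for i in range(7):
        if i==1:p=p+R.apply([x[9],0,0])
        R=R*Ro.from_euler('zyzyzyz'[i],s[i]*q[i])
        if i in L:p=p+R.apply(L[i]) if i!=6 else p+R.apply([0,0,x[4]])
        if i==4:pass
    return p,R*Ro.from_euler('z',x[8])
def res(x,s):
    o=[]
    for q,p,v in zip(Q,P,V):
        a,R=fk(q,x,s);o+=list(a-p)+list(.3*(R.inv()*Ro.from_rotvec(v)).as_rotvec())
    return np.r_[o,1e-3*x[5:8],1e-3*x[9]]
if __name__=="__main__":
    out=[]
    for s1,s3,s5,s7 in itertools.product([1,-1],repeat=4):
        s=[s1,1,s3,1,s5,1,s7]
        for x00 in(-2.45,-.1):
          for x80 in(0,3.14):
            f=least_squares(res,[x00,.3,.4,.4,.2,0,0,0,x80,0],args=(s,),max_nfev=60);out.append((f.cost,s,f.x.round(4).tolist()))
    out.sort(key=lambda t:t[0])
    for o in out[:4]:print(o)
E
python3 kin.py
```

```text
(np.float64(0.00027040188404232136), [-1, 1, -1, 1, -1, 1, -1], [-0.0705, 0.25, 0.4894, 0.412, 0.2626, 0.042, 0.0147, -0.0, 1.5132, 0.0139])
(np.float64(0.00027040188404232164), [-1, 1, -1, 1, -1, 1, -1], [-0.0705, 0.25, 0.4894, 0.412, 0.2626, 0.042, 0.0147, -0.0, 1.5132, 0.0139])
(np.float64(0.00027040188404236647), [-1, 1, -1, 1, -1, 1, -1], [-0.0705, 0.25, 0.4894, 0.412, 0.2626, 0.042, 0.0147, 0.0, 1.5132, 0.0139])
(np.float64(0.031886437007931076), [1, 1, 1, 1, 1, 1, 1], [0.5461, 1.2496, 0.2281, 0.1939, 1.493, -0.3869, -0.2121, -0.0, 5.0201, -0.632])
```

```bash
sed -i 's/p+R.apply(\[0,0,x\[4\]\])/p+R.apply([0,0,x[4]])/; s/        if i==4:pass/        if i==5:p=p+R.apply([x[7],0,0])/' kin.py
cat > ik.py <<'E'
from kin import *
S=[-1,1,-1,1,-1,1,-1]
f=least_squares(res,[-.07,.25,.49,.41,.26,.04,.01,0,1.51,.01],args=(S,));X=f.x
print(f.cost,X.round(4))
lo=np.array([-2.62,-.44,-1.27,.08,-1.32,.12,-2.74])+.04;hi=np.array([2.62,2.09,1.32,2.57,4.46,2,2.74])-.04
def ik(p,R,seeds=25):
    R=Ro.from_matrix(R);best=None;rng=np.random.default_rng(0)
    for k in range(seeds):
        g=least_squares(lambda q:np.r_[fk(q,X,S)[0]-p,.2*(R.inv()*fk(q,X,S)[1]).as_rotvec(),],Q[k] if k<3 and np.all(Q[k]>lo)and np.all(Q[k]<hi) else rng.uniform(lo,hi),bounds=(lo,hi),max_nfev=60)
        if best is None or g.cost<best.cost:best=g
        if best.cost<1e-7:break
    return best.cost**.5,best.x.round(2)
if __name__=="__main__":
    for th in(45,50,55,60,65):
        for q,ax,up in((0,-.05,.05),(0,.003,-.003),(.3,.003,.02)):
            print("near",th,q,*ik(*pose(np.deg2rad(th),q,ax,up)))
    for th in(30,40,50):   # far side, pointing back
        for q in(0,.3):
            R,d=orient(np.deg2rad(th),q+np.pi)
            print("far",th,q,*ik(ringpos(q),R))
E
python3 ik.py
```

```text
0.0002643969250586695 [-0.0695  0.2401  0.4743  0.4015  0.2383  0.0617  0.0107  0.0164  1.514
  0.0263]
near 45 0 0.0023810215563933195 [-0.89  0.26  1.28  2.53  4.23  0.52  0.6 ]
near 45 0 0.00029307888977598634 [-0.81  0.69  1.28  2.45  4.15  0.88  0.44]
near 45 0.3 1.0115547658623834e-08 [-0.1   0.26 -0.12  2.44  2.19  0.46  2.06]
near 50 0 5.308597675191694e-08 [ 1.03  0.14 -1.07  2.53  2.51  0.19  2.2 ]
near 50 0 3.4810328135340186e-08 [0.03 0.27 0.13 2.47 3.57 0.32 1.21]
near 50 0.3 7.237560821490408e-08 [-0.46  0.25  0.32  2.39  2.1   0.25  2.15]
near 55 0 3.3169400961145737e-07 [-0.08  0.06  0.29  2.42 -1.11  0.16 -0.34]
near 55 0 1.3624077958464492e-08 [ 0.49  0.29 -0.52  2.41  2.44  0.17  2.29]
near 55 0.3 1.246264927648784e-08 [-0.9   0.37  1.03  2.27 -1.14  0.17 -0.83]
near 60 0 5.1627966720260616e-08 [-0.02  0.07  0.18  2.33 -0.39  0.25 -1.1 ]
near 60 0 4.681329871169024e-09 [-0.01  0.26  0.18  2.27 -0.93  0.16 -0.57]
near 60 0.3 3.298705996606076e-07 [-0.25  0.23  0.13  2.21  0.69  0.28 -2.67]
near 65 0 7.403924319341632e-08 [ 0.56  0.1  -0.51  2.26  0.05  0.36 -1.59]
near 65 0 1.1717315168232417e-07 [ 0.12  0.26 -0.03  2.19 -0.16  0.26 -1.37]
near 65 0.3 2.778308222288125e-07 [-0.41  0.26  0.38  2.14  0.14  0.35 -2.1 ]
far 30 0 0.004341728958194275 [-0.04  0.88  0.15  1.33  0.    1.96  1.65]
far 30 0.3 4.489237478237396e-08 [ 0.33  0.94 -0.46  1.3  -0.02  1.95  1.07]
far 40 0 3.082356780080786e-08 [ 0.36  0.87 -0.52  1.38  0.27  1.87  1.3 ]
far 40 0.3 5.194457328179657e-08 [ 0.16  0.81 -0.17  1.38 -0.11  1.8   1.24]
far 50 0 1.3808460420716566e-08 [-0.07  0.72  0.2   1.48 -0.04  1.65  1.66]
far 50 0.3 2.865060838767539e-08 [ 0.26  0.74 -0.34  1.47 -0.    1.63  1.16]
```

```bash
cat >> h.py <<'E'
def far(th,q,ax,up,lift=0,side=0):
    _,d=orient(0,q);y=np.array([d[1],-d[0],0]);z=-np.cos(th)*d-np.array([0,0,np.sin(th)])
    return ringpos(q,lift)+ax*d+np.array([0,0,up])-side*y,np.c_[np.cross(y,z),y,z]
E
python3 - <<'E'
from ik import *
from cell import readout
for th in(40,45):
  for q,a,u in((0,.05,.05),(0,-.003,-.003),(.3,-.003,.025)): print(th,q,*ik(*far(np.deg2rad(th),q,a,u)))
s=readout.observe();p=s["position"];r=s["ee_rot"];t=np.deg2rad(43)
D=far(np.pi/2,0,0,0)[1]
print(rel(p,r,np.array([.46,-.078,.40]),D)); print(rel(p,r,np.array([.64,-.08,.40]),D))
print(*ik(np.array([.46,-.078,.4]),D),*ik(np.array([.64,-.08,.4]),D))
E
```

```text
0.0002643969250586695 [-0.0695  0.2401  0.4743  0.4015  0.2383  0.0617  0.0107  0.0164  1.514
  0.0263]
40 0 0.006605363617393831 [-0.02  0.82  0.12  1.2   0.    1.96 -1.51]
40 0 9.361888584944333e-05 [-0.07  0.81  0.21  1.4  -0.03  1.82 -1.47]
40 0.3 0.00024410706746885057 [ 0.07  0.76 -0.03  1.39 -0.17  1.84 -1.84]
45 0 2.309497719035811e-08 [-0.13  0.82  0.32  1.2  -0.09  1.93 -1.42]
45 0 2.034683278511999e-08 [ 0.64  1.05 -1.06  1.44  0.56  1.9  -2.15]
45 0.3 4.3223576435884935e-05 [ 0.67  1.08 -1.18  1.42  0.42  1.84 -2.49]
([-0.002, -0.732, -0.004], [8.98, 0.01, -12.85])
([-0.002, -0.732, -0.004], [22.35, -0.86, -0.83])
3.5083395500262325e-08 [ 1.07  0.05 -1.06  1.7   0.05  1.41 -1.61] 0.000100911961206234 [ 0.72  0.64 -1.23  1.2   0.61  1.68 -1.98]
```

Request:
drive_tool(
  commands=[
    [[0,-0.2,0],[3.5,0,-6],-1],
    [[0,-0.3,0],[7,0,-10],-1],
    [[0,-0.4,0],[9,0,-12.8],-1],
    [[0,-0.73,0],[9,0,-12.8],-1],
    [[0,-0.73,0],[9,0,-12.8],-1],
    [[0,-0.73,0],[9,0,-12.8],-1],
    [[0,-0.73,0],[9,0,-12.8],-1],
    [[0,-0.73,0],[9,0,-12.8],-1],
    [[0,-0.73,0],[9,0,-12.8],-1],
    [[0,-0.73,0],[12,-0.2,-10],-1],
    [[0,-0.73,0],[22.4,-0.9,-0.8],-1],
    [[0,-0.73,0],[22.4,-0.9,-0.8],-1],
    [[0,-0.73,0],[22.4,-0.9,-0.8],-1],
    [[0,-0.73,0],[22.4,-0.9,-0.8],-1],
    [[0,-0.73,0],[22.4,-0.9,-0.8],-1],
    [[0,-0.73,0],[22.4,-0.9,-0.8],-1],
    [[0,-0.73,0],[22.4,-0.9,-0.8],-1],
  ],
)

```text
clock: 3.95
position: [0.6402, -0.0739, 0.3997]
ee_rot: [-3.139, 0.08, -0.001]
force: [-0.1, 0.8, -0.1]
width: 0.006
gripper_force: 0.0
```

```bash
python3 - <<'E'
from st import *
p,r=st();t=np.deg2rad(48)
print(rel(p,r,*far(t,0,.06,.06*np.tan(t)+.02)))
E
```

```text
3.95 [ 0.6402 -0.0739  0.3997] [ 0.57   0.557 -0.993  1.159  0.459  1.645 -1.931] [-0.14  0.81 -0.1 ] [ 0.06  0.02 -0.01]
Rerr [-0.004  0.785  0.005]
([0.001, -0.734, 0.006], [-4.66, 0.88, 16.8])
```

Request:
drive_tool(
  commands=[
    [[0,-0.12,0],[-1,0.3,2],-1],
    [[0,-0.24,0],[-1,0.6,4],-1],
    [[0,-0.36,0],[-2,0.9,6],-1],
    [[0,-0.48,0],[-3,0.9,8],-1],
    [[0,-0.6,0],[-4,0.9,10],-1],
    [[0,-0.734,0.006],[-4.6,0.9,13],-1],
    [[0,-0.734,0.006],[-4.6,0.9,16.8],-1],
    [[0,-0.734,0.006],[-4.6,0.9,16.8],-1],
    [[0,-0.734,0.006],[-4.6,0.9,16.8],-1],
    [[0,-0.734,0.006],[-4.6,0.9,16.8],-1],
    [[0,-0.734,0.006],[-4.6,0.9,16.8],-1],
  ],
)

```text
clock: 4.87
position: [0.5893, -0.0799, 0.2279]
ee_rot: [-2.916, 0.085, 1.112]
force: [-1.0, -0.0, 1.3]
width: 0.003
gripper_force: 0.0
```

```bash
python3 - <<'E'
from st import *
p,r=st("pics/pre2.png");t=np.deg2rad(48)
P,R=far(t,0,.06,.06*np.tan(t)+.02);print(p-P,rel(p,r,P,R))
for n in("scene","top"):print(n,proj(n,p),proj(n,ringpos(0)))
for a,u in((.02,.02),(-.003,-.003)):print(rel(p,r,*far(t,0,a,u)))
E
```

```text
4.8667 [ 0.5893 -0.0799  0.2279] [-0.047  0.884  0.226  0.998 -0.113  2.002 -1.473] [-1.   -0.01  1.33] [-0.01 -0.78 -0.06]
Rerr [ 1.000e-03  1.514e+00 -1.000e-03]
[-4.07227547e-03  5.86677179e-05 -3.75630777e-03] ([-0.0, -0.005, -0.002], [0.05, -0.02, -0.55])
scene [292.33423527 190.11699299] [289.1278539  192.83507476]
top [353.34574058 209.63107793] [350.11966099 230.14846196]
([-0.0, -0.005, -0.002], [1.5, -0.02, 7.08])
([-0.0, -0.005, -0.002], [1.32, -0.02, 10.33])
```

View pics/pre2.png

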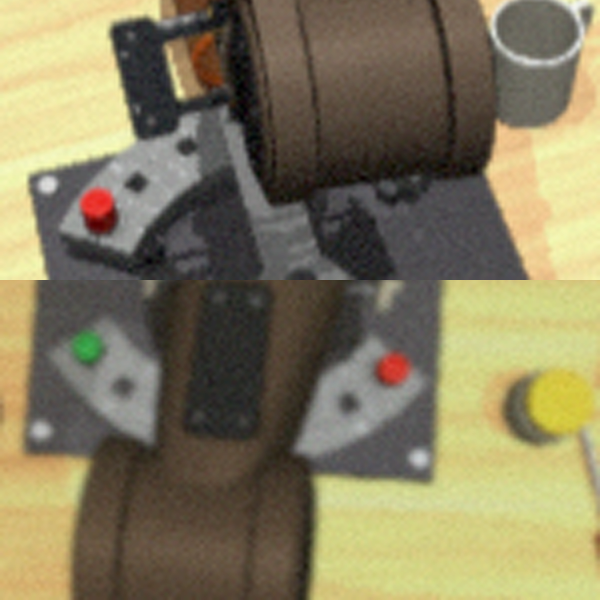

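Request:
drive_tool(
  commands=[
    [[0,-0.005,0],[1,0,1.5],-1],
    [[0,-0.005,0],[1.5,0,3.5],-1],
    [[0,-0.005,0],[1.5,0,5.5],-1],
    [[0,-0.005,0],[1.5,0,7.1],-1],
    [[0,-0.005,0],[1.4,0,7.9],-1],
    [[0,-0.005,0],[1.4,0,8.7],-1],
    [[0,-0.005,0],[1.3,0,9.5],-1],
    [[0,-0.005,0],[1.3,0,10.3],-1],
    [[0,-0.005,0],[1.3,0,10.3],-1],
    [[0,-0.005,0],[1.3,0,10.3],-1],
  ],
)

```text
clock: 5.8
position: [0.532, -0.0768, 0.1432]
ee_rot: [-2.914, 0.083, 1.114]
force: [-0.7, -0.2, 0.3]
width: 0.006
gripper_force: 0.0
```

```bash
python3 - <<'E'
from st import *
p,r=st();t=np.deg2rad(48);print(p-far(t,0,-.003,-.003)[0])
for u in(.006,.014,.022,.024):print(u,rel(p,r,*far(t,0,-.003,u)))
E
```

```text
5.8 [ 0.532  -0.0768  0.1432] [-0.056  0.85   0.2    1.287 -0.1    1.748 -1.473] [-0.72 -0.21  0.3 ] [-0.   -0.75  0.  ]
Rerr [-1.000e-03  1.516e+00 -1.000e-03]
[ 0.00149796 -0.00035337  0.00117135]
0.006 ([-0.001, -0.003, 0.0], [-0.64, -0.03, -0.48])
0.014 ([-0.001, -0.003, 0.0], [-1.17, -0.03, -1.08])
0.022 ([-0.001, -0.003, 0.0], [-1.7, -0.03, -1.67])
0.024 ([-0.001, -0.003, 0.0], [-1.84, -0.03, -1.82])
```

Request:
drive_tool(
  commands=[
    [[0,0,0],[-0.2,0,-0.22],-1],
    [[0,0,0],[-0.4,0,-0.44],-1],
    [[0,0,0],[-0.6,0,-0.67],-1],
    [[0,0,0],[-0.7,0,-0.78],-1],
    [[0,0,0],[-0.8,0,-0.89],-1],
    [[0,0,0],[-0.8,0,-0.89],-1],
    [[0,0,0],[-0.8,0,-0.89],-1],
  ],
)

```text
clock: 6.38
position: [0.5325, -0.0766, 0.1546]
ee_rot: [-2.915, 0.082, 1.112]
force: [4.9, 0.2, -6.7]
width: 0.003
gripper_force: 4.0
```

```bash
python3 - <<'E'
from st import *
p,r=st();t=np.deg2rad(48);print(p-far(t,0,0,0)[0])
E
```

```text
6.3833 [ 0.5325 -0.0766  0.1546] [-0.057  0.839  0.202  1.278 -0.099  1.766 -1.473] [ 4.89  0.2  -6.68] [ 0.01 -2.48 -0.03]
Rerr [-1.000e-03  1.514e+00 -0.000e+00]
[-9.29867639e-04 -2.72796078e-05  9.61904771e-03]
```

Request:
drive_tool(
  commands=[
    [[0,0,0],[-0.15,0,-0.16],-1],
    [[0,0,0],[-0.3,0,-0.33],-1],
    [[0,0,0],[-0.45,0,-0.5],-1],
    [[0,0,0],[-0.6,0,-0.66],-1],
    [[0,0,0],[-0.75,0,-0.83],-1],
    [[0,0,0],[-0.87,0,-0.97],-1],
    [[0,0,0],[-0.87,0,-0.97],-1],
    [[0,0,0],[-0.87,0,-0.97],-1],
  ],
)

```text
clock: 7.05
position: [0.5324, -0.0766, 0.1675]
ee_rot: [-2.915, 0.082, 1.113]
force: [6.3, 0.1, -7.9]
width: 0.005
gripper_force: 5.0
```

```bash
python3 - <<'E'
from st import *
p,r=st("pics/lift.png");t=np.deg2rad(48);e=p-far(t,0,0,0)[0];_,d=orient(0,0);print(e,e@d)
for q in (.03,.08,.14,.2,.26,.3):print(q,rel(p,r,*far(t,q,e@d,e[2])))
E
```

```text
7.05 [ 0.5324 -0.0766  0.1675] [-0.058  0.827  0.204  1.269 -0.098  1.788 -1.473] [ 6.26  0.11 -7.85] [ 0.02 -2.95 -0.06]
Rerr [-1.000e-03  1.515e+00 -0.000e+00]
[-1.04273482e-03 -3.76089497e-05  2.25252668e-02] -0.0010389471535028228
0.03 ([0.02, -0.004, 0.023], [0.01, -0.52, -0.0])
0.08 ([0.053, -0.004, 0.06], [0.04, -1.38, -0.04])
0.14 ([0.093, -0.004, 0.104], [0.13, -2.4, -0.11])
0.2 ([0.133, -0.004, 0.149], [0.26, -3.41, -0.23])
0.26 ([0.173, -0.004, 0.194], [0.43, -4.41, -0.38])
0.3 ([0.2, -0.004, 0.224], [0.57, -5.06, -0.51])
```

View pics/lift.png

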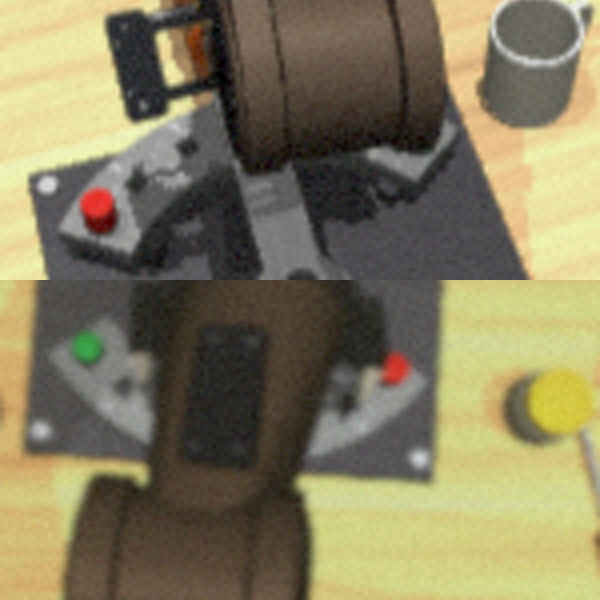

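Request:
drive_tool(
  commands=[
    [[0,0,0],[-0.17,0,-0.19],-1],
    [[0,0,0],[-0.17,0,-0.19],-1],
    [[0.01,0,0.012],[-0.17,-0.26,-0.19],-1],
    [[0.02,0,0.023],[-0.16,-0.52,-0.19],-1],
    [[0.037,0,0.042],[-0.15,-0.95,-0.21],-1],
    [[0.053,-0.001,0.06],[-0.13,-1.38,-0.23],-1],
    [[0.073,-0.001,0.082],[-0.09,-1.89,-0.26],-1],
    [[0.093,-0.002,0.104],[-0.04,-2.4,-0.3],-1],
    [[0.113,-0.002,0.127],[0.02,-2.9,-0.36],-1],
    [[0.133,-0.002,0.149],[0.09,-3.41,-0.42],-1],
    [[0.153,-0.002,0.172],[0.17,-3.91,-0.49],-1],
    [[0.173,-0.003,0.194],[0.26,-4.41,-0.57],-1],
    [[0.187,-0.003,0.21],[0.33,-4.74,-0.64],-1],
    [[0.197,-0.003,0.22],[0.38,-4.98,-0.69],-1],
    [[0.2,-0.003,0.224],[0.4,-5.06,-0.7],-1],
    [[0.2,-0.003,0.224],[0.4,-5.06,-0.7],-1],
    [[0.2,-0.003,0.224],[0.4,-5.06,-0.7],-1],
  ],
)

```text
clock: 8.57
position: [0.5427, -0.0275, 0.1699]
ee_rot: [-2.776, 0.503, 1.065]
force: [5.3, -1.5, -8.6]
width: 0.004
gripper_force: 4.9
```

```bash
python3 - <<'E'
from st import *
p,r=st("pics/swing.png");t=np.deg2rad(48);P,R=far(t,.3,-.001,.025);print(p-P,rel(p,r,P,R),ringpos(.3))
for n in("scene","top"):print(n,[proj(n,ringpos(.3,l)).round(1) for l in(0,.02)])
for u in(.018,.012,.006,0):print(u,rel(p,r,*far(t,.3,-.001,u)))
E
```

```text
8.5667 [ 0.5427 -0.0275  0.1699] [-0.047  0.827  0.239  1.273 -0.297  1.791 -1.699] [ 5.31 -1.51 -8.56] [-0.86 -2.74  0.05]
Rerr [ 0.011  1.505 -0.332]
[-2.14239835e-04 -9.67860197e-04 -8.60587355e-05] ([0.001, -0.001, -0.002], [-0.02, -0.1, 0.0]) [ 0.54388891 -0.0268706   0.145     ]
scene [array([305.9, 190.9]), array([305.7, 186.8])]
top [array([334.5, 226.7]), array([334.8, 226.2])]
0.018 ([0.001, -0.001, -0.002], [0.45, -0.1, 0.52])
0.012 ([0.001, -0.001, -0.002], [0.85, -0.1, 0.97])
0.006 ([0.001, -0.001, -0.002], [1.25, -0.1, 1.42])
0 ([0.001, -0.001, -0.002], [1.66, -0.1, 1.86])
```

View pics/swing.png

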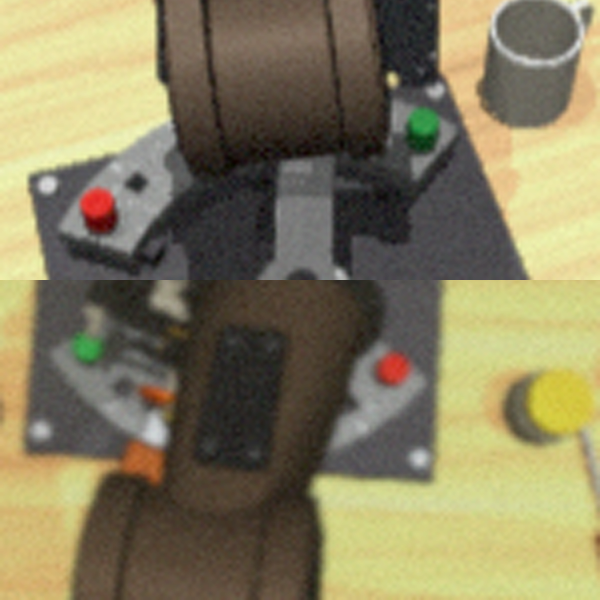

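Request:
drive_tool(
  commands=[
    [[0,0,0],[0,-0.1,0],-1],
    [[0,0,0],[0,-0.1,0],-1],
    [[0,0,0],[0.2,-0.1,0.22],-1],
    [[0,0,0],[0.4,-0.1,0.45],-1],
    [[0,0,0],[0.6,-0.1,0.68],-1],
    [[0,0,0],[0.85,-0.1,0.97],-1],
    [[0,0,0],[0.95,-0.1,1.07],-1],
    [[0,0,0],[0.95,-0.1,1.07],-1],
  ],
)

```text
clock: 9.33
position: [0.543, -0.0265, 0.1554]
ee_rot: [-2.776, 0.503, 1.065]
force: [6.7, -2.2, -7.3]
width: 0.003
gripper_force: 4.7
```

```bash
python3 - <<'E'
from st import *
p,r=st();t=np.deg2rad(48);P,R=far(t,.3,-.001,0);print(p-P)
E
```

```text
9.3333 [ 0.543  -0.0265  0.1554] [-0.047  0.841  0.237  1.283 -0.299  1.768 -1.695] [ 6.74 -2.19 -7.28] [-0.85 -2.56  0.06]
Rerr [ 0.011  1.506 -0.332]
[ 2.90500637e-05 -4.18554766e-06  1.04016783e-02]
```

Request:
drive_tool(
  commands=[
    [[0,0,0],[0.13,0,0.15],-1],
    [[0,0,0],[0.26,0,0.3],-1],
    [[0,0,0],[0.4,0,0.45],-1],
    [[0,0,0],[0.6,0,0.68],-1],
    [[0,0,0],[0.8,0,0.89],-1],
    [[0,0,0],[0.8,0,0.89],-1],
    [[0,0,0],[0.8,0,0.89],-1],
  ],
)

```text
clock: 9.92
position: [0.542, -0.0255, 0.1444]
ee_rot: [-2.774, 0.501, 1.069]
force: [0.7, 0.2, 0.9]
width: 0.008
gripper_force: 0.0
```

```bash
python3 - <<'E'
from st import *
p,r=st();t=np.deg2rad(48);P,R=far(t,.3,-.001,0);print(p-P)
for a,u in ((.02,.022),(.06,.066),(.06,.16)):print(rel(p,r,*far(t,.3,a,u)))
E
```

```text
9.9167 [ 0.542  -0.0255  0.1444] [-0.047  0.851  0.234  1.292 -0.3    1.751 -1.692] [0.74 0.2  0.86] [-0.23 -0.72 -0.01]
Rerr [ 0.009  1.509 -0.331]
[-0.00095587  0.00097704 -0.00058111]
([0.0, 0.002, -0.001], [0.13, 0.06, -3.17])
([0.0, 0.002, -0.001], [0.15, 0.06, -9.11])
([0.0, 0.002, -0.001], [-6.16, 0.07, -16.08])
```

Request:
drive_tool(
  commands=[
    [[0,0,0],[0.1,0,-1],-1],
    [[0,0,0],[0.1,0,-2.2],-1],
    [[0,0,0],[0.1,0,-3.8],-1],
    [[0,0,0],[0.1,0,-5.5],-1],
    [[0,0,0],[0.1,0,-7],-1],
    [[0,0.1,0],[-1,0,-9],-1],
    [[0,0.2,0],[-3,0,-12],-1],
    [[0,0.3,0],[-6,0,-16],-1],
    [[0,0.4,0],[-9,0,-19],-1],
    [[0,0.5,0],[-12,0,-22],-1],
    [[0,0.6,0],[-12,0,-22],-1],
    [[0,0.7,0],[-12,0,-22],-1],
    [[0,0.7,0],[-12,0,-22],-1],
    [[0,0.7,0],[-12,0,-22],-1],
  ],
)

```text
clock: 11.08
position: [0.5954, -0.0451, 0.3893]
ee_rot: [-3.085, 0.555, 0.052]
force: [0.4, 0.1, -0.7]
width: 0.006
gripper_force: 0.0
```

```bash
python3 - <<'E'
from st import *
p,r=st();print(Ro.from_rotvec(r).as_matrix().round(2))
R=Ro.from_rotvec(r)
for P in([.45,-.35,.42],):print((R.inv().apply(np.array(P)-p)*100).round(1))
E
```

```text
11.0833 [ 0.5954 -0.0451  0.3893] [-0.219  0.33   0.311  1.353 -0.11   1.506 -1.84 ] [ 0.35  0.12 -0.73] [ 0.05  0.02 -0.06]
Rerr [ 0.112  0.813 -0.287]
[[ 0.94 -0.35 -0.03]
 [-0.35 -0.94  0.01]
 [-0.03 -0.   -1.  ]]
[-3.1 33.6 -3. ]
```

Move aside for a clear look.

Request:
drive_tool(
  commands=[
    [[0,0,0],[-3,33,-3],-1],
    [[0,0,0],[-3,33,-3],-1],
    [[0,0,0],[-3,33,-3],-1],
    [[0,0,0],[-3,33,-3],-1],
    [[0,0,0],[-3,33,-3],-1],
    [[0,0,0],[-3,33,-3],-1],
    [[0,0,0],[-3,33,-3],-1],
    [[0,0,0],[-3,33,-3],-1],
    [[0,0,0],[-3,33,-3],-1],
    [[0,0,0],[-3,33,-3],-1],
    [[0,0,0],[-3,33,-3],-1],
    [[0,0,0],[-3,33,-3],-1],
  ],
)

```text
clock: 12.08
position: [0.4558, -0.3438, 0.4182]
ee_rot: [-3.085, 0.554, 0.055]
force: [0.3, 0.4, -0.2]
width: 0.002
gripper_force: 0.0
```

```bash
python3 - <<'E'
from st import *
st("pics/end.png")
for n in("scene","top"):print(n,[proj(n,ringpos(.3,l)).round(1) for l in(0,.012)])
E
```

```text
12.0833 [ 0.4558 -0.3438  0.4182] [ 0.221  0.283  0.46   1.366 -0.114  1.555 -1.255] [ 0.25  0.37 -0.18] [ 0.04 -0.05  0.02]
Rerr [ 0.112  0.815 -0.286]
scene [array([305.9, 190.9]), array([305.8, 188.4])]
top [array([334.5, 226.7]), array([334.7, 226.4])]
```

View pics/end.png

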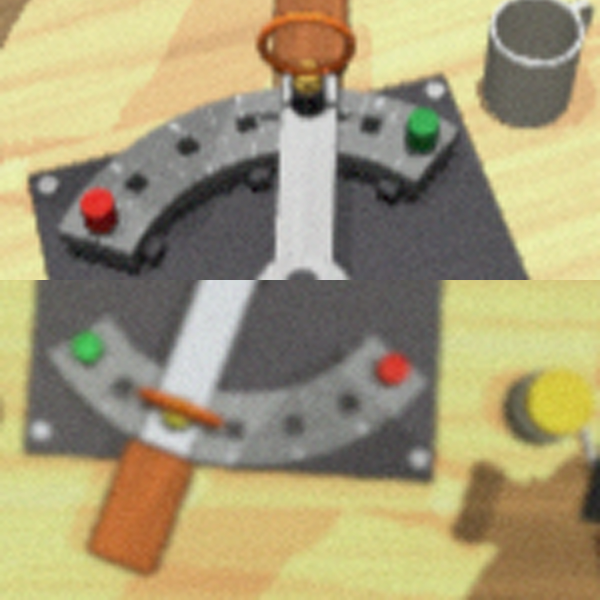

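```bash
python3 -c "
from cell import job;print(job.sign_off())"
```

```text
the job is handed in; nothing more can be done
None
```

The armrest is now one hole closer to the green stop with the pin fully home. I hooked the ring with the fingers closed and did not grip it. The final pictures show the ring at its home height, and the mug and jar, the only loose things in view, are where they were. The job is handed in.

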